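# Close the washed pantry canisters

## Task

The pantry canisters are washed and their lids lie in a pile beside them. Take the pile apart, set each lid on the canister it fits, with its skirt down inside the mouth and its disc flat on the rim, and press its button fully down to seal it. Leave the canisters standing upright where they are.

Things in the scene. Friction and masses are not known exactly. Their poses are not given: they have to be found in the camera images.
- canister_small: small one of three plain round white stoneware canisters, open at the top, loose, 0.4 kg: 72 mm outside, mouth 60 mm wide (wall 6 mm), 70 mm high, with a brown unglazed foot. Origin: centre of its underside on the worktop; z up
- canister_medium: medium one of three plain round white stoneware canisters, open at the top, loose, 0.55 kg: 94 mm outside, mouth 82 mm wide (wall 6 mm), 85 mm high, with a brown unglazed foot. Origin: centre of its underside on the worktop; z up
- canister_large: large one of three plain round white stoneware canisters, open at the top, loose, 0.75 kg: 116 mm outside, mouth 104 mm wide (wall 6 mm), 100 mm high, with a brown unglazed foot. Origin: centre of its underside on the worktop; z up
- lid_small: small round dark walnut lid, 80 g, top of the pile: disc 76 mm wide, 6 mm thick, under it a hollow grey plug skirt 50 mm outside, 18 mm deep, for the 60 mm mouth. Origin: centre of the skirt's lower edge; disc top at z = 24 mm. Grip it by its raised button. In the pile each skirt stands on the disc below, round that lid's button, centred within 3 mm
- lid_medium: medium round dark walnut lid, 110 g, middle of the pile: disc 98 mm wide, 6 mm thick, under it a hollow grey plug skirt 72 mm outside, 18 mm deep, for the 82 mm mouth. Origin: centre of the skirt's lower edge; disc top at z = 24 mm. Grip it by its raised button. In the pile each skirt stands on the disc below, round that lid's button, centred within 3 mm
- lid_large: large round dark walnut lid, 150 g, bottom of the pile, on the worktop: disc 120 mm wide, 6 mm thick, under it a hollow grey plug skirt 94 mm outside, 18 mm deep, for the 104 mm mouth. Origin: centre of the skirt's lower edge; disc top at z = 24 mm. Grip it by its raised button. In the pile each skirt stands on the disc below, round that lid's button, centred within 3 mm
- button_small (a joint): round steel push button, 30 mm wide, in the middle of the small lid's disc, in m: 0 raised (top 16 mm above the disc, 40 mm above the lid's origin), 0.010 fully down (top 6 mm above the disc). It starts within 2 mm of raised, takes about 3 N to push down, stays where it is left
- button_medium (a joint): round steel push button, 30 mm wide, in the middle of the medium lid's disc, in m: 0 raised (top 16 mm above the disc, 40 mm above the lid's origin), 0.010 fully down (top 6 mm above the disc). It starts within 2 mm of raised, takes about 3 N to push down, stays where it is left
- button_large (a joint): round steel push button, 30 mm wide, in the middle of the large lid's disc, in m: 0 raised (top 16 mm above the disc, 40 mm above the lid's origin), 0.010 fully down (top 6 mm above the disc). It starts within 2 mm of raised, takes about 3 N to push down, stays where it is left

How it is judged:
By the outcome, as a careful person would: the job done as asked, in the order asked, and still so for the second after the job is handed in, with the robot touching nothing.
It also fails if it takes over 115 s, if anything falls off the work surface, if the arm or the gripper's body presses on something with over 40 N, if the wrist force passes 120 N, or if a joint passes its speed limit or range.

## Robot

A 6-joint arm with a two-finger parallel gripper is mounted at the origin on a cart in front of the work surface, level with it; the furniture and walls round the work are solid. World frame = base frame: x ahead of the robot, y to its left, z up, the work surface at z = 0. Lengths are in mm, angles in rad, forces in N, time in s.
With the tool pointing down it reaches from about 350 to 775 mm from the base axis. Payload 7.3 kg.
Tool frame: the origin (TCP) lies midway between the tips of the shut fingers; the grasp point (between the pads) lies 19 mm behind it; z points along the fingers, y is the line along which they close (so a half turn about z gives the same grasp; the last joint's range is limited). The gripper opens to 92 mm and grips with 3 to 60 N. Pads are 19 mm wide; open, the fingers measure 130 mm over their backs; the gripper's body (75 mm by 190 mm) begins 47 mm behind the grasp point.
Start: joints at [1.127, 0.342, 1.524, -0, 1.275, -0.146], TCP at [154.029, 501.916, 226.741] pointing down, gripper open.
Joint ranges: [-2.53, 2.53], [-0.77, 2.02], [0.04, 2.7], [-1, 4.14], [0.28, 2.66], [-3.11, 3.11]. Speed limits (rad/s): [2.57, 2.57, 3.14, 3.14, 3.14, 3.14].

## Interface

Orientations are given as [roll, pitch, yaw] about the fixed x, y, z axes, in that order (R = Rz(yaw) Ry(pitch) Rx(roll)).
In Python, from plant import * gives the robot as it stands.
- The arm moves only by the tool step_arm, never from a script. Its argument "deltas" is one flat list of numbers, 5 for each row, row after row: the shift along the world's x, y, z in mm, then the turn about the world's z in degrees, then the finger opening in mm, from 0 to 91.8. In form: [tx, ty, tz, turn, gripper, tx, ty, tz, turn, gripper, ...]. A call has exactly 10 rows; each row shifts and turns the commanded pose from where the row before left it; what a row does not reach is not made up. A row lasts 1/8 s, in which the tool goes at most 62.5 mm and 10.7 degrees, less where a joint would pass 70% of its speed; a pose out of reach is approached as far as the arm can. A call is refused whole if a number of a shift passes 62.5 or a number of a turn 10.7, either way. A call with a gripper value outside its range is refused whole. The fingers move at their own pace and stop on an object; the grip force is fixed at half the most. Time passes only in rows, so rows that do not move let the fingers close, or fill a call up. It gives the time, the measured TCP pose, the force, the opening and the grip force at its end, in the units of the state.
- get_obs(): the state, without advancing time (a new reading comes with each control period).
- capture(name): name is "side" or "top"; returns the picture (420x560x3 uint8, red, green, blue); there is no depth.
- camera_params(name): a dict with "mtx" (3x3 intrinsics, pixels), "rvec" (rotation vector, rad) and "tvec" (3), from world to camera coordinates, as OpenCV has them. Camera axes: x right, y down, z forward; pixel columns grow to the right and rows downward; lengths in mm; the calibration is good to about 2 mm. A picture is of the moment at which its call begins. camera_params takes no time and is no camera call.
- close_job(): hands the job in; it is judged then, once.
The state is a dict: "time": time; "joint_positions": joint angles; "dq": joint speeds; "tau": joint torques, N m; "tool_pos": TCP position; "tcp_rot": TCP orientation; "contact_force": force on the tool from outside, world axes, zero at the start; "moment": the same for the moment, N m; "grip_width": finger opening in mm; "finger_force": force on a finger pad.
Only numpy, scipy, OpenCV 4.12 (cv2) and the standard library are available. Lean on these libraries where they do the work, as an engineer would, in place of code of your own. Each camera call takes 0.05 s, during which the arm holds its last target. There are 200 camera calls.

## Working session

There is one attempt and no reset: what is moved stays moved. The work goes in short steps, Python scripts to look and compute and a tool call to move; the robot and the scene stay as the last step left them, time stands still between calls to the robot, and variables do not carry over. Pictures are saved under pics/ and viewed, at most 14 in all, crops included, and the job is handed in when it is done.

Besides the shell and the picture viewer there is one more tool, called after ">>>" by a JSON object that holds its "name" and its "arguments", one argument or row to a line. step_arm: Moves the arm, as the interface text tells. Its arguments: {"type":"object","properties":{"deltas":{"type":"array","items":{"type":"number"}}},"required":["deltas"]}

```bash
mkdir -p pics; ls
python3 - <<'E'
from plant import *
import cv2
for n in("top","side"):
    cv2.imwrite(f"pics/{n}0.png",capture(n)[:,:,::-1])
    p=camera_params(n);R=cv2.Rodrigues(p["rvec"])[0] if not isinstance(p["rvec"],list) else cv2.Rodrigues(__import__("numpy").array(p["rvec"],float))[0]
    print(n,p,-R.T@__import__("numpy").array(p["tvec"],float).ravel())
o=get_obs();print(o)
E
```

```text
pics
top {'mtx': array([[479.94038785,   0.        , 284.83336534],
       [  0.        , 479.94038785, 208.91859138],
       [  0.        ,   0.        ,   1.        ]]), 'rvec': array([ 2.20460972, -2.13842772,  0.13733005]), 'tvec': array([ -23.04194845,  569.60731551, 1257.36542636])} [ 427.37339119   12.28689575 1312.68894159]
side {'mtx': array([[445.50819768,   0.        , 294.31263002],
       [  0.        , 445.50819768, 211.51807238],
       [  0.        ,   0.        ,   1.        ]]), 'rvec': array([ 2.1344579 , -1.25674349,  0.47498745]), 'tvec': array([-254.13352133,  410.22301566,  847.18094188])} [ -97.78623313 -345.07788786  906.60985073]
{'time': 0.1, 'joint_positions': array([ 1.12702802e+00,  3.42613691e-01,  1.52492334e+00, -4.39154991e-06,
        1.27542517e+00, -1.45971514e-01]), 'dq': array([-0.00045478, -0.00135273, -0.00220276,  0.00028126,  0.00147926,
       -0.00098656]), 'tau': array([ 2.20057067e-03, -4.31996119e+01, -2.44696659e+01,  7.20899552e-02,
        5.25457738e-02, -2.78156949e-05]), 'tool_pos': array([153.84674957, 501.56269085, 226.13425377]), 'tcp_rot': array([-3.14023706e+00, -1.95051343e-04,  2.84379701e+00]), 'contact_force': array([0.26471818, 0.66015678, 0.16149068]), 'moment': array([-0.01007831,  0.01280754, -0.05979515]), 'finger_force': 0.0, 'grip_width': 91.91006094843901}
```

View pics/top0.png

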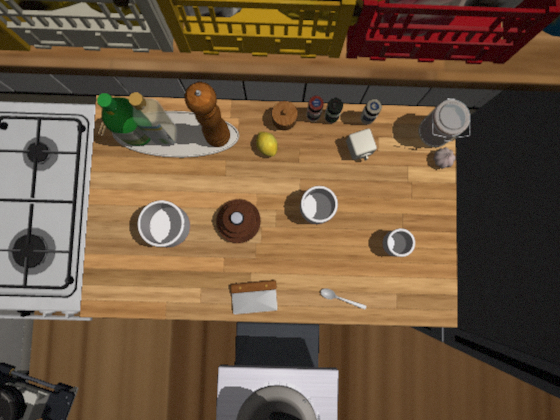

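View pics/side0.png

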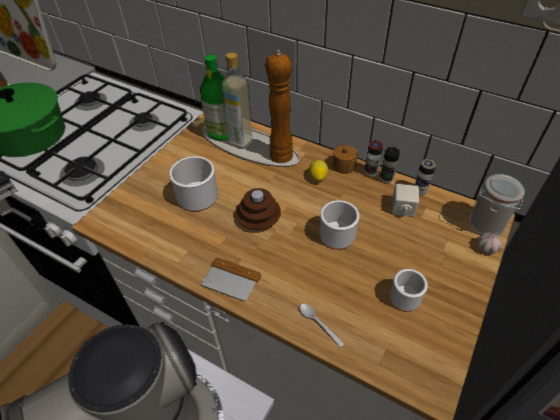

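The top view has the large canister at about (162,223), the pile at (238,221), the medium canister at (319,205) and the small one at (400,242). The side view shows the same things, and the arm is clear of the work. I'll enlarge the top view.

Run:
```python
import cv2,numpy as np
t=cv2.imread("pics/top0.png");s=cv2.imread("pics/side0.png")
f=lambda im,u,v:cv2.resize(im[v-33:v+33,u-33:u+33],(264,264),interpolation=cv2.INTER_CUBIC)
a=np.vstack([np.hstack([f(t,162,223),f(t,319,205),f(t,400,242)]),np.hstack([f(t,238,221),f(s,258,209),f(s,195,184)])])
cv2.imwrite("pics/crop.png",a)
```

```text
(no output)
```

View pics/crop.png

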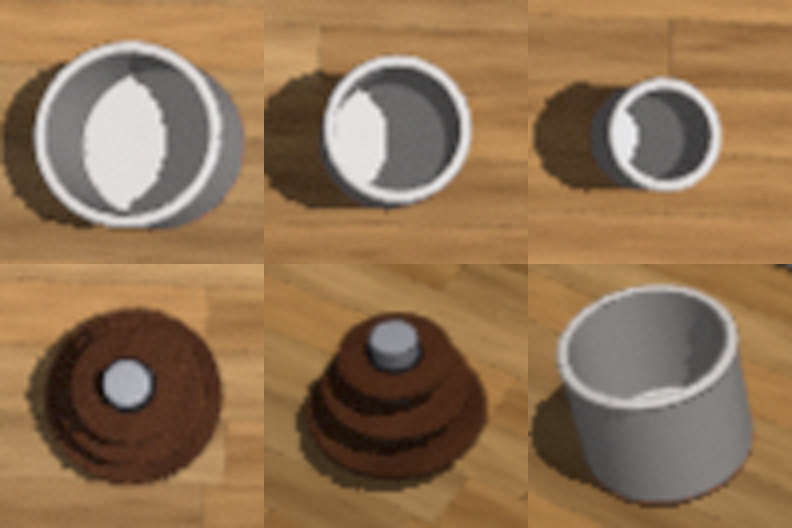

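The crops show bright rims that stand out cleanly and a light grey button on top of the pile. I'll mask the bright rims and cast their contours onto the rim planes in both views.

```bash
cat > h.py <<'E'
from plant import *
import cv2,numpy as np
def cam(n):
    p=camera_params(n);return p["mtx"],cv2.Rodrigues(p["rvec"])[0],p["tvec"].ravel()
def ray(n,uv,z):
    K,R,t=cam(n);uv=np.float64(uv).reshape(-1,2)
    d=(R.T@np.linalg.inv(K)@np.c_[uv,np.ones(len(uv))].T).T;c=-R.T@t
    return (c+d*((z-c[2])/d[:,2])[:,None])[:,:2]
def proj(n,P):
    K,R,t=cam(n);return cv2.projectPoints(np.float64(P).reshape(1,3),cv2.Rodrigues(R)[0],t,K,None)[0].ravel()
def circ(n,im,P,r,lo=170,sat=40):
    "circle of bright grey blob near world point P, on plane z=P[2]; returns centre, radius"
    hsv=cv2.cvtColor(im,cv2.COLOR_RGB2HSV);m=cv2.inRange(hsv,(0,0,lo),(180,sat,255))
    u,v=proj(n,P);k=np.zeros_like(m);cv2.circle(k,(int(u),int(v)),int(r),255,-1);m&=k
    c=[a for a in cv2.findContours(m,cv2.RETR_EXTERNAL,cv2.CHAIN_APPROX_NONE)[0]]
    w=ray(n,cv2.convexHull(max(c,key=cv2.contourArea)),P[2])
    A=np.c_[2*w,np.ones(len(w))];s=np.linalg.lstsq(A,(w**2).sum(1),rcond=None)[0]
    return np.r_[s[:2],np.sqrt(s[2]+s[:2]@s[:2])].round(1)
E
python3 - <<'E'
from h import *
t,s=[cv2.imread(f"pics/{n}0.png")[:,:,::-1].copy() for n in("top","side")]
for nm,uv,z,r in(("L",(162,223),100,30),("M",(319,205),85,26),("S",(400,242),70,20),("pile",(237,218),88,11)):
    w=ray("top",uv,z)[0];P=[*w,z]
    hs=lambda im,n:cv2.cvtColor(im,cv2.COLOR_RGB2HSV)[tuple(proj(n,P).astype(int)[::-1])]
    print(nm,P,circ("top",t,P,r,*((150,60) if nm=="pile" else (185,40))),circ("side",s,P,r+6,*((120,60) if nm=="pile" else (185,40))),hs(t,"top"),hs(s,"side"))
E
```

```text
L [np.float64(516.9612062486478), np.float64(304.0505850469344), 100] [517.4 307.6  57.4] [518.8 303.7  55.4] [  6   6 225] [  0  12 127]
M [np.float64(577.0435856229115), np.float64(-92.73355427100235), 85] [581.  -93.1  46.3] [582.8 -94.9  45.8] [ 10   7 105] [ 10  14 110]
S [np.float64(488.79271842415255), np.float64(-306.61852096251846), 70] [ 488.7 -309.3   35.3] [ 490.6 -311.    34.8] [ 20   7 107] [ 0 12 82]
pile [np.float64(536.5641135376676), np.float64(116.73917967034893), 88] [538.  118.8  13. ] [539.9 117.2  13.4] [120  10 181] [120  10 152]
```

>>> {"name": "step_arm", "arguments": {
  "deltas": [20, -20, 0, 0, 91, 43, -43, 0, 0, 91, 43, -43, 0, 0, 91, 43, -43, 0, 0, 91, 43, -43, 0, 0, 91, 43, -43, 0, 0, 91, 43, -43, 0, 0, 91, 43, -43, 0, 0, 91, 43, -43, 0, 0, 91, 21, -20, 0, 0, 91]
}}

```text
time: 1.35
tool_pos: [540.6, 115.2, 226.0]
tcp_rot: [-3.141, -0.001, 2.841]
contact_force: [-1.1, -0.1, -0.2]
grip_width: 91.2
finger_force: 0.0
```

>>> {"name": "step_arm", "arguments": {
  "deltas": [0, 0, 0, 0, 91, 0, 0, -10, 0, 91, 0, 0, -30, 0, 91, 0, 0, -30, 0, 91, 0, 0, -20, 0, 91, 0, 0, -10, 0, 91, 0, 0, -5, 0, 91, 0, 0, 0, 0, 91, 0, 0, 0, 0, 91, 0, 0, 0, 0, 91]
}}

```text
time: 2.6
tool_pos: [539.4, 117.9, 122.3]
tcp_rot: [3.141, 0.001, 2.844]
contact_force: [0.4, -0.0, -0.1]
grip_width: 91.2
finger_force: 0.0
```

Run:
```python
from h import *
print(get_obs()["tool_pos"])
s=capture("side");u,v=proj("side",[539,118,88]).astype(int)
cv2.imwrite("pics/s1.png",cv2.resize(s[v-70:v+60,u-70:u+70,::-1],None,fx=4,fy=4,interpolation=2))
```

```text
[539.35521403 117.92285681 122.30764975]
```

View pics/s1.png

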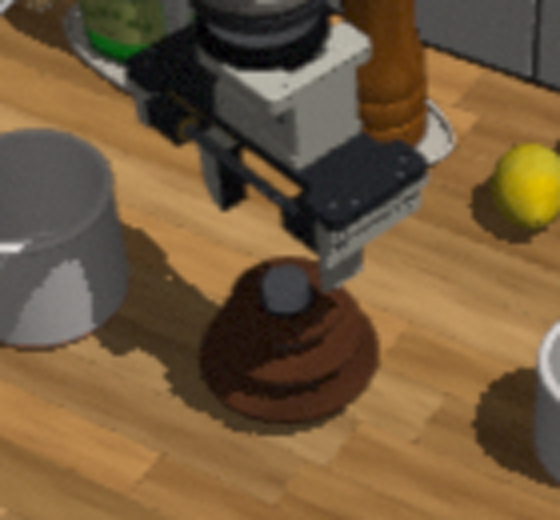

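The picture shows the straight fingers straddling the button of the pile (around (288,288) in the crop), with about 45 mm to go down.

>>> {"name": "step_arm", "arguments": {
  "deltas": [0, 0, -20, 0, 91, 0, 0, -16, 0, 91, 0, 0, -8, 0, 91, 0, 0, -3, 0, 91, 0, 0, 0, 0, 60, 0, 0, 0, 0, 40, 0, 0, 0, 0, 31, 0, 0, 0, 0, 20, 0, 0, 0, 0, 20, 0, 0, 0, 0, 20]
}}

```text
time: 3.9
tool_pos: [539.0, 117.9, 74.8]
tcp_rot: [3.141, 0.0, 2.844]
contact_force: [-0.3, -0.3, 0.2]
grip_width: 35.5
finger_force: 0.0
```

>>> {"name": "step_arm", "arguments": {
  "deltas": [0, 0, 0, 0, 20, 0, 0, 0, 0, 20, 0, 0, 0, 0, 20, 0, 0, 0, 0, 20, 0, 0, 0, 0, 20, 0, 0, 0, 0, 20, 0, 0, 0, 0, 20, 0, 0, 0, 0, 20, 0, 0, 3, 0, 20, 0, 0, 5, 0, 20]
}}

```text
time: 5.15
tool_pos: [538.8, 117.8, 82.7]
tcp_rot: [-3.141, -0.001, 2.844]
contact_force: [0.4, 0.7, -0.7]
grip_width: 29.0
finger_force: 30.0
```

>>> {"name": "step_arm", "arguments": {
  "deltas": [0, 0, 10, 0, 20, 0, 0, 20, 0, 20, 0, 0, 15, 0, 20, 0, 0, 5, 0, 20, -2, -15, 0, 0, 20, -4, -30, 0, 0, 20, -5, -45, 0, 0, 20, -5, -45, 0, 0, 20, -5, -45, 0, 0, 20, -5, -45, 0, 0, 20]
}}

```text
time: 6.4
tool_pos: [511.8, -109.2, 132.0]
tcp_rot: [-3.142, -0.002, 2.843]
contact_force: [0.1, -0.5, -1.0]
grip_width: 28.7
finger_force: 30.0
```

>>> {"name": "step_arm", "arguments": {
  "deltas": [-5, -45, 0, 0, 20, -5, -45, 0, 0, 20, -5, -45, 0, 0, 20, -4, -35, 0, 0, 20, -3, -22, 0, 0, 20, -1, -11, 0, 0, 20, 0, 0, 0, 0, 20, 0, 0, 0, 0, 20, 0, 0, 0, 0, 20, 0, 0, 0, 0, 20]
}}

```text
time: 7.65
tool_pos: [490.3, -309.4, 132.9]
tcp_rot: [3.141, 0.0, 2.845]
contact_force: [-0.6, -0.8, -0.9]
grip_width: 29.2
finger_force: 30.0
```

Run:
```python
from h import *
print(get_obs()["tool_pos"])
s=capture("side");t=capture("top");u,v=proj("side",[489,-310,110]).astype(int)
a=cv2.resize(s[v-70:v+60,u-60:u+60,::-1],None,fx=3,fy=3,interpolation=2)
u,v=proj("top",[520,0,50]).astype(int)
b=cv2.resize(t[v-65:v+65,u-110:u+40,::-1],(450,390),interpolation=2)
cv2.imwrite("pics/s2.png",np.hstack([a,b]))
for z in (62,64):print(circ("top",t,[538,118,z],12,150,60),circ("side",s,[538,118,z],14,120,60))
```

```text
[ 490.26617414 -309.44620118  132.86500119]
[536.5 118.4  13.5] [537.9 115.9  15.7]
[536.3 118.3  13.5] [536.4 114.8  15.7]
```

View pics/s2.png

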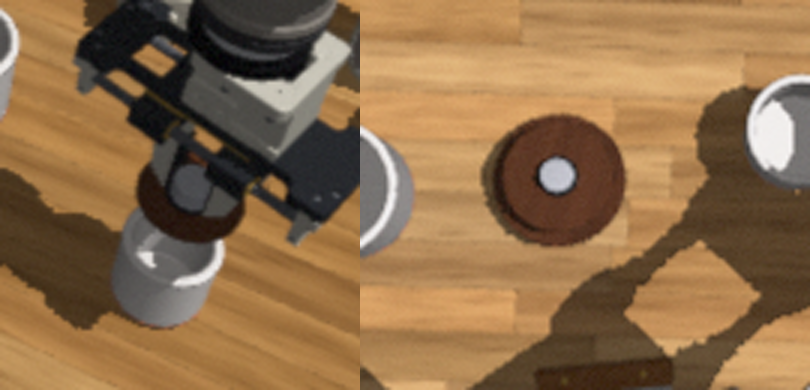

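The small lid hangs level over its canister's mouth (crop left). The medium lid, with its button at about (558,175) in the crop, is exposed on the large one.

>>> {"name": "step_arm", "arguments": {
  "deltas": [-1, -1, -8, 0, 20, 0, 0, -15, 0, 20, 0, 0, -10, 0, 20, 0, 0, -5, 0, 20, 0, 0, -5, 0, 20, 0, 0, -4, 0, 20, 0, 0, -3, 0, 20, 0, 0, -1, 0, 20, 0, 0, 0, 0, 20, 0, 0, 0, 0, 20]
}}

```text
time: 9.0
tool_pos: [489.1, -311.2, 81.9]
tcp_rot: [-3.142, 0.0, 2.844]
contact_force: [0.4, 0.5, -1.6]
grip_width: 29.1
finger_force: 30.0
```

>>> {"name": "step_arm", "arguments": {
  "deltas": [0, 0, -1, 0, 20, 0, 0, -1, 0, 20, 0, 0, 0, 0, 20, 0, 0, 0, 0, 20, 0, 0, 0, 0, 60, 0, 0, 0, 0, 60, 0, 0, 0, 0, 60, 0, 0, 0, 0, 60, 0, 0, 0, 0, 60, 0, 0, 0, 0, 60]
}}

```text
time: 10.25
tool_pos: [489.1, -311.1, 79.7]
tcp_rot: [3.142, 0.0, 2.844]
contact_force: [0.0, -0.4, -0.5]
grip_width: 60.3
finger_force: 0.0
```

>>> {"name": "step_arm", "arguments": {
  "deltas": [0, 0, 0, 0, 60, 0, 0, 10, 0, 60, 0, 0, 20, 0, 60, 0, 0, 0, 0, 0, 0, 0, 0, 0, 0, 0, 0, 0, 0, 0, 0, 0, 0, 0, 0, 0, 0, 0, 0, 0, 0, 0, 0, 0, 0, 0, 0, 0, 0, 0]
}}

```text
time: 11.5
tool_pos: [489.0, -311.1, 109.7]
tcp_rot: [3.141, -0.0, 2.844]
contact_force: [-0.2, 0.1, -0.1]
grip_width: 0.7
finger_force: 0.0
```

Run:
```python
from h import *
o=get_obs();print(o["tool_pos"],o["grip_width"])
s=capture("side");u,v=proj("side",[489,-310,90]).astype(int)
cv2.imwrite("pics/s3.png",cv2.resize(s[v-55:v+55,u-60:u+60,::-1],None,fx=4,fy=4,interpolation=2))
```

```text
[ 489.01126352 -311.08299425  109.70760832] 0.6689291517675612
```

View pics/s3.png

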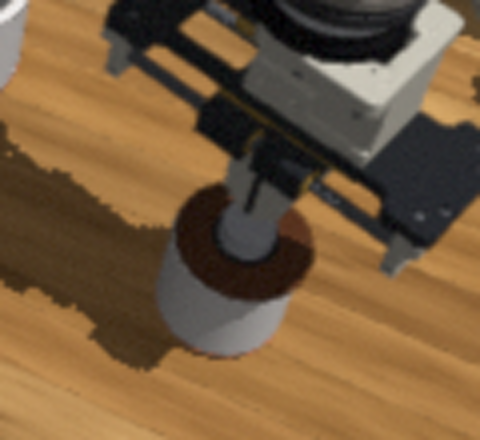

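The small lid sits flat on the canister, and the shut fingers are above its button. Next I'll press.

>>> {"name": "step_arm", "arguments": {
  "deltas": [0, 0, -8, 0, 0, 0, 0, -6, 0, 0, 0, 0, -3, 0, 0, 0, 0, -3, 0, 0, 0, 0, -2, 0, 0, 0, 0, -2, 0, 0, 0, 0, -2, 0, 0, 0, 0, -1, 0, 0, 0, 0, -1, 0, 0, 0, 0, 0, 0, 0]
}}

```text
time: 12.8
tool_pos: [489.1, -311.1, 82.3]
tcp_rot: [-3.142, 0.0, 2.844]
contact_force: [-2.0, 2.0, 6.3]
grip_width: 0.3
finger_force: 3.0
```

>>> {"name": "step_arm", "arguments": {
  "deltas": [0, 0, -0.5, 0, 0, 0, 0, -0.5, 0, 0, 0, 0, -0.5, 0, 0, 0, 0, 0, 0, 0, 0, 0, 0, 0, 0, 0, 0, 0, 0, 0, 0, 0, 0, 0, 0, 0, 0, 0, 0, 0, 0, 0, 0, 0, 0, 0, 0, 0, 0, 0]
}}

```text
time: 14.05
tool_pos: [489.2, -311.3, 82.2]
tcp_rot: [-3.141, 0.001, 2.844]
contact_force: [-5.0, 3.7, 14.9]
grip_width: 0.3
finger_force: 7.7
```

>>> {"name": "step_arm", "arguments": {
  "deltas": [0, 0, 3, 0, 0, 0, 0, 10, 0, 0, 0, 0, 25, 0, 20, 0, 0, 22, 0, 60, 2, 20, 0, 0, 91, 5, 45, 0, 0, 91, 5, 45, 0, 0, 91, 5, 45, 0, 0, 91, 5, 45, 0, 0, 91, 5, 45, 0, 0, 91]
}}

```text
time: 15.3
tool_pos: [515.1, -63.3, 139.2]
tcp_rot: [3.141, -0.002, 2.844]
contact_force: [0.8, 0.0, -0.1]
grip_width: 75.5
finger_force: 0.0
```

>>> {"name": "step_arm", "arguments": {
  "deltas": [5, 45, 0, 0, 91, 5, 45, 0, 0, 91, 5, 45, 0, 0, 91, 4, 30, 0, 0, 91, 2, 18, 0, 0, 91, 0, 0, -20, 0, 91, 0, 0, -20, 0, 91, 0, 0, -10, 0, 91, 0, 0, 0, 0, 91, 0, 0, 0, 0, 91]
}}

```text
time: 16.55
tool_pos: [537.4, 116.8, 90.8]
tcp_rot: [3.141, 0.001, 2.844]
contact_force: [-0.6, 0.7, 0.4]
grip_width: 91.5
finger_force: 0.0
```

Run:
```python
from h import *
o=get_obs();print(o["tool_pos"],o["grip_width"])
s=capture("side");t=capture("top")
cv2.imwrite("pics/t4.png",t[:,:,::-1])
for n,i,lo in(("top",t,150),("side",s,120)):
    print(n,[circ(n,i,[488,-311,82],8+d,lo,60) for d in(4,6)])
def f(n,i,P,h):
    u,v=proj(n,P).astype(int);return cv2.resize(i[v-h:v+h,u-h:u+h,::-1],(390,390),interpolation=2)
cv2.imwrite("pics/s4.png",np.hstack([f("side",s,[489,-310,75],32),f("side",s,[537,117,75],55)]))
```

```text
[537.4284408  116.84817979  90.8311845 ] 91.49762717311316
top [array([ 488.5, -311.5,   13.5]), array([ 488.5, -311.5,   13.5])]
side [array([ 490.4, -312.7,   13.6]), array([ 490.4, -312.7,   13.6])]
```

View pics/s4.png

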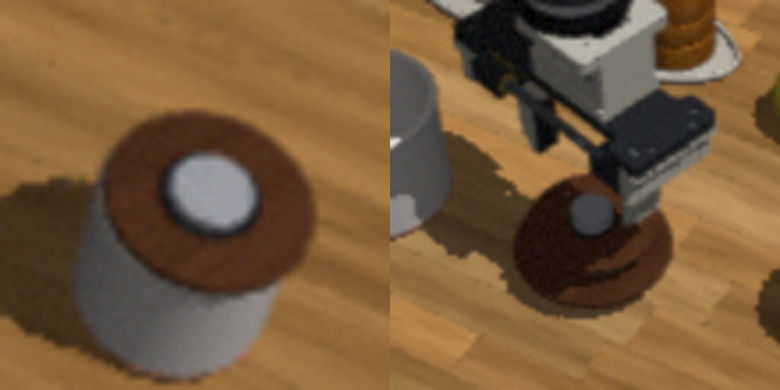

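The small lid is flat with its button low. The open fingers straddle the medium lid's button, so I can go down and grip.

>>> {"name": "step_arm", "arguments": {
  "deltas": [0, 0, -15, 0, 60, 0, 0, -14, 0, 60, 0, 0, -7, 0, 60, 0, 0, -3, 0, 50, 0, 0, 0, 0, 40, 0, 0, 0, 0, 20, 0, 0, 0, 0, 20, 0, 0, 0, 0, 20, 0, 0, 0, 0, 20, 0, 0, 0, 0, 20]
}}

```text
time: 17.9
tool_pos: [537.3, 117.0, 51.6]
tcp_rot: [3.141, 0.001, 2.844]
contact_force: [0.5, 0.9, 2.8]
grip_width: 28.9
finger_force: 30.0
```

>>> {"name": "step_arm", "arguments": {
  "deltas": [0, 0, 0, 0, 20, 0, 0, 0, 0, 20, 0, 0, 0, 0, 20, 0, 0, 0, 0, 20, 0, 0, 0, 0, 20, 0, 0, 3, 0, 20, 0, 0, 5, 0, 20, 0, 0, 12, 0, 20, 0, 0, 12, 0, 20, 0, 0, 0, 0, 20]
}}

```text
time: 19.15
tool_pos: [537.9, 117.0, 84.8]
tcp_rot: [3.14, 0.003, 2.844]
contact_force: [0.5, -0.0, -1.1]
grip_width: 28.9
finger_force: 30.0
```

>>> {"name": "step_arm", "arguments": {
  "deltas": [0, 0, 10, 0, 20, 0, 0, 25, 0, 20, 0, 0, 15, 0, 20, 3, -14, 0, 0, 20, 6, -30, 0, 0, 20, 9, -42, 0, 0, 20, 9, -42, 0, 0, 20, 9, -42, 0, 0, 20, 6, -29, 0, 0, 20, 2, -12, 0, 0, 20]
}}

```text
time: 20.4
tool_pos: [580.6, -96.4, 132.1]
tcp_rot: [-3.141, -0.002, 2.841]
contact_force: [0.6, -0.9, -0.8]
grip_width: 28.6
finger_force: 30.0
```

>>> {"name": "step_arm", "arguments": {
  "deltas": [0, 0, 0, 0, 20, 0, 0, 0, 0, 20, 0, 0, 0, 0, 20, 0, 0, 0, 0, 20, 0, 0, -5, 0, 20, 0, 0, -3, 0, 20, 0, 0, 0, 0, 20, 0, 0, 0, 0, 20, 0, 0, 0, 0, 20, 0, 0, 0, 0, 20]
}}

```text
time: 21.65
tool_pos: [581.1, -94.1, 125.3]
tcp_rot: [3.142, 0.0, 2.844]
contact_force: [0.3, -0.0, -0.2]
grip_width: 28.7
finger_force: 30.0
```

Run:
```python
from h import *
o=get_obs();print(o["tool_pos"],o["grip_width"])
s=capture("side");t=capture("top")
for z in (38,40):print(circ("top",t,[537,117,z],12,150,60),circ("side",s,[537,117,z],14,120,60))
def f(n,i,P,h):
    u,v=proj(n,P).astype(int);return cv2.resize(i[v-h:v+h,u-h:u+h,::-1],(390,390),interpolation=2)
cv2.imwrite("pics/s5.png",np.hstack([f("side",s,[582,-94,100],50),f("top",t,[537,117,40],40)]))
```

```text
[581.06989531 -94.13825824 125.33146537] 28.714027074197485
[533.  119.7  11.3] [534.6 120.1  10.8]
[532.8 119.6  11.2] [533.2 119.1  10.7]
```

View pics/s5.png

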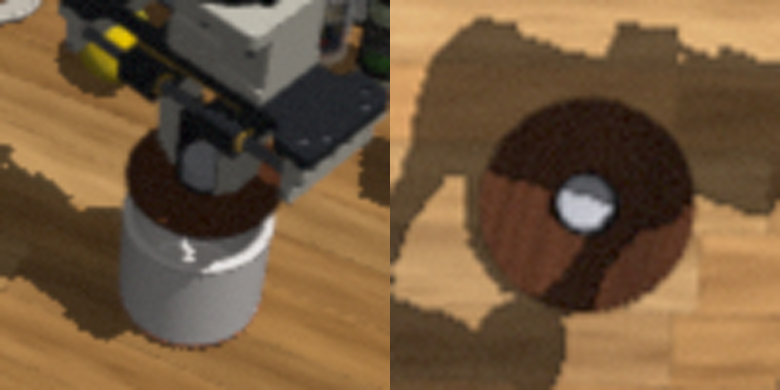

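The medium lid hangs level and centred over its canister. The large lid's button is half in shadow, so I'll measure it again later.

>>> {"name": "step_arm", "arguments": {
  "deltas": [1, 0, -6, 0, 20, 0, 0, -8, 0, 20, 0, 0, -5, 0, 20, 0, 0, -4, 0, 20, 0, 0, -3, 0, 20, 0, 0, -2, 0, 20, 0, 0, -1, 0, 20, 0, 0, -1, 0, 20, 0, 0, 0, 0, 20, 0, 0, 0, 0, 20]
}}

```text
time: 23.0
tool_pos: [582.1, -94.1, 95.3]
tcp_rot: [3.142, 0.0, 2.844]
contact_force: [0.0, -0.3, -0.6]
grip_width: 28.9
finger_force: 30.0
```

>>> {"name": "step_arm", "arguments": {
  "deltas": [0, 0, 0, 0, 60, 0, 0, 0, 0, 60, 0, 0, 0, 0, 60, 0, 0, 0, 0, 60, 0, 0, 0, 0, 60, 0, 0, 0, 0, 60, 0, 0, 0, 0, 60, 0, 0, 10, 0, 60, 0, 0, 20, 0, 60, 0, 0, 0, 0, 0]
}}

```text
time: 24.25
tool_pos: [583.2, -94.4, 127.2]
tcp_rot: [3.141, 0.004, 2.844]
contact_force: [-0.2, -0.3, 0.4]
grip_width: 54.0
finger_force: 0.0
```

>>> {"name": "step_arm", "arguments": {
  "deltas": [0, 0, 0, 0, 0, 0, 0, 0, 0, 0, 0, 0, 0, 0, 0, 0, 0, 0, 0, 0, 0, 0, 0, 0, 0, 0, 0, 0, 0, 0, 0, 0, 0, 0, 0, 0, 0, 0, 0, 0, 0, 0, 0, 0, 0, 0, 0, 0, 0, 0]
}}

```text
time: 25.5
tool_pos: [582.0, -94.1, 125.2]
tcp_rot: [3.142, 0.0, 2.844]
contact_force: [-0.2, -0.5, -0.7]
grip_width: 0.5
finger_force: 0.0
```

Run:
```python
from h import *
o=get_obs();print(o["tool_pos"],o["grip_width"])
s=capture("side")
def f(n,i,P,h):
    u,v=proj(n,P).astype(int);return cv2.resize(i[v-h:v+h,u-h:u+h,::-1],(390,390),interpolation=2)
cv2.imwrite("pics/s6.png",f("side",s,[582,-94,100],45))
```

```text
[582.03445713 -94.10669433 125.24743648] 0.47350610489756595
```

View pics/s6.png

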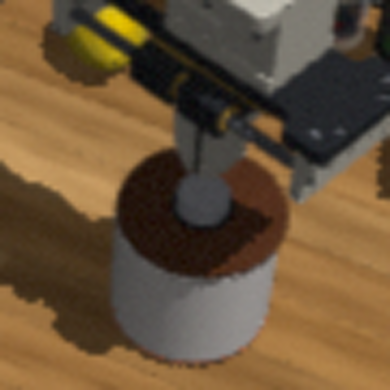

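The medium lid is seated flat, so I'll press it.

>>> {"name": "step_arm", "arguments": {
  "deltas": [0, 0, -8, 0, 0, 0, 0, -6, 0, 0, 0, 0, -3, 0, 0, 0, 0, -3, 0, 0, 0, 0, -3, 0, 0, 0, 0, -3, 0, 0, 0, 0, -2, 0, 0, 0, 0, -1, 0, 0, 0, 0, -0.5, 0, 0, 0, 0, 0, 0, 0]
}}

```text
time: 26.8
tool_pos: [582.1, -94.1, 97.2]
tcp_rot: [-3.142, 0.001, 2.844]
contact_force: [-4.8, 0.6, 11.1]
grip_width: 0.4
finger_force: 5.9
```

>>> {"name": "step_arm", "arguments": {
  "deltas": [0, 0, 0, 0, 0, 0, 0, 0, 0, 0, 0, 0, 0, 0, 0, 0, 0, 0, 0, 0, 0, 0, 0, 0, 0, 0, 0, 0, 0, 0, 0, 0, 0, 0, 0, 0, 0, 0, 0, 0, 0, 0, 0, 0, 0, 0, 0, 0, 0, 0]
}}

```text
time: 28.05
tool_pos: [582.1, -94.1, 97.2]
tcp_rot: [3.142, 0.001, 2.844]
contact_force: [-4.3, 1.2, 12.0]
grip_width: 0.6
finger_force: 5.9
```

>>> {"name": "step_arm", "arguments": {
  "deltas": [0, 0, 3, 0, 0, 0, 0, 15, 0, 0, 0, 0, 25, 0, 20, 0, 0, 20, 0, 60, -10, -30, 0, 0, 60, -15, -45, 0, 0, 91, -20, -45, 0, 0, 91, -15, -40, 0, 0, 91, -10, -30, 0, 0, 91, 0, 0, 0, 0, 91]
}}

```text
time: 29.3
tool_pos: [511.5, -286.3, 159.3]
tcp_rot: [-3.141, 0.001, 2.84]
contact_force: [0.0, 0.5, -0.1]
grip_width: 75.9
finger_force: 0.0
```

Run:
```python
from h import *
o=get_obs();print(o["tool_pos"],o["grip_width"])
s=capture("side");t=capture("top")
for z in (38,40):print(circ("top",t,[537,117,z],12,150,60),circ("side",s,[537,117,z],14,120,60))
print(circ("top",t,[582,-94,97],12,150,60),circ("side",s,[582,-94,97],14,120,60))
print(circ("top",t,[518,306,100],30,185,40),circ("side",s,[518,306,100],36,185,40))
def f(n,i,P,h):
    u,v=proj(n,P).astype(int);return cv2.resize(i[v-h:v+h,u-h:u+h,::-1],(390,390),interpolation=2)
cv2.imwrite("pics/s7.png",np.hstack([f("side",s,[582,-94,90],35),f("top",t,[537,117,40],40)]))
```

```text
[ 511.46654391 -286.29392875  159.33008802] 75.88884664445932
[535.6 118.8  13.4] [537.8 117.   15.3]
[535.5 118.6  13.4] [536.3 115.9  15.3]
[581.2 -94.5  13.6] [583.2 -95.6  14.3]
[517.1 307.3  58. ] [518.7 304.9  57.4]
```

View pics/s7.png

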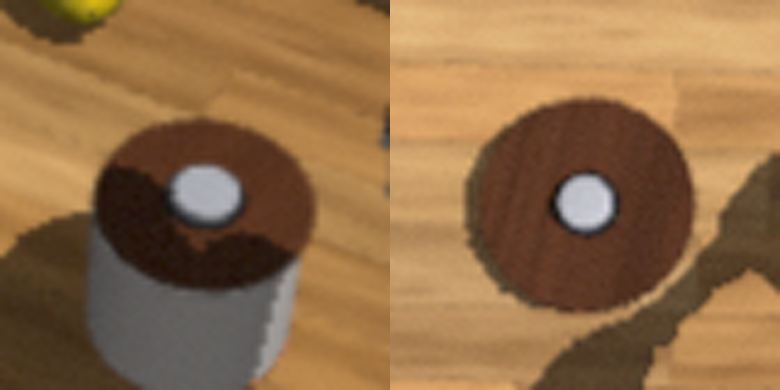

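The medium lid is flat with its button down, and the large lid's button is now fully lit at about (586,203) in the crop. Next is the large lid.

>>> {"name": "step_arm", "arguments": {
  "deltas": [1, 20, 0, 0, 91, 3, 45, 0, 0, 91, 3, 50, 0, 0, 91, 3, 50, 0, 0, 91, 3, 50, 0, 0, 91, 3, 50, 0, 0, 91, 3, 50, 0, 0, 91, 3, 45, 0, 0, 91, 2, 30, 0, 0, 91, 1, 12, 0, 0, 91]
}}

```text
time: 30.65
tool_pos: [535.9, 121.3, 158.9]
tcp_rot: [3.141, -0.0, 2.848]
contact_force: [0.5, -1.3, -0.0]
grip_width: 91.2
finger_force: 0.0
```

>>> {"name": "step_arm", "arguments": {
  "deltas": [0, 0, -20, 0, 91, 0, 0, -35, 0, 91, 0, 0, -25, 0, 70, 0, 0, -10, 0, 60, 0, 0, 0, 0, 60, 0, 0, 0, 0, 60, 0, 0, 0, 0, 60, 0, 0, 0, 0, 60, 0, 0, 0, 0, 60, 0, 0, 0, 0, 60]
}}

```text
time: 31.9
tool_pos: [537.0, 117.9, 68.8]
tcp_rot: [3.141, 0.0, 2.844]
contact_force: [-0.2, 0.3, -0.3]
grip_width: 59.9
finger_force: 0.0
```

>>> {"name": "step_arm", "arguments": {
  "deltas": [0, 0, -15, 0, 60, 0, 0, -15, 0, 60, 0, 0, -8, 0, 60, 0, 0, -3, 0, 50, 0, 0, -0.5, 0, 40, 0, 0, 0, 0, 20, 0, 0, 0, 0, 20, 0, 0, 0, 0, 20, 0, 0, 0, 0, 20, 0, 0, 0, 0, 20]
}}

```text
time: 33.15
tool_pos: [537.3, 118.0, 27.6]
tcp_rot: [3.141, 0.001, 2.844]
contact_force: [1.2, 0.9, 3.4]
grip_width: 28.9
finger_force: 30.0
```

>>> {"name": "step_arm", "arguments": {
  "deltas": [0, 0, 0, 0, 20, 0, 0, 0, 0, 20, 0, 0, 0, 0, 20, 0, 0, 0, 0, 20, 0, 0, 0, 0, 20, 0, 0, 3, 0, 20, 0, 0, 5, 0, 20, 0, 0, 12, 0, 20, 0, 0, 12, 0, 20, 0, 0, 0, 0, 20]
}}

```text
time: 34.4
tool_pos: [537.9, 118.0, 60.7]
tcp_rot: [3.14, 0.003, 2.844]
contact_force: [-0.1, -0.0, -2.5]
grip_width: 29.0
finger_force: 30.0
```

>>> {"name": "step_arm", "arguments": {
  "deltas": [0, 0, 15, 0, 20, 0, 0, 30, 0, 20, 0, 0, 30, 0, 20, 0, 0, 10, 0, 20, 0, 0, 0, 0, 20, -1, 12, 0, 0, 20, -3, 28, 0, 0, 20, -4, 38, 0, 0, 20, -4, 38, 0, 0, 20, -4, 36, 0, 0, 20]
}}

```text
time: 35.65
tool_pos: [519.9, 271.7, 142.8]
tcp_rot: [-3.14, -0.002, 2.844]
contact_force: [0.9, -0.4, -1.2]
grip_width: 28.8
finger_force: 30.0
```

>>> {"name": "step_arm", "arguments": {
  "deltas": [-2, 25, 0, 0, 20, -1, 11, 0, 0, 20, 0, 0, 0, 0, 20, 0, 0, 0, 0, 20, 0, 0, -4, 0, 20, 0, 0, 0, 0, 20, 0, 0, 0, 0, 20, 0, 0, 0, 0, 20, 0, 0, 0, 0, 20, 0, 0, 0, 0, 20]
}}

```text
time: 36.9
tool_pos: [518.1, 305.9, 140.3]
tcp_rot: [3.141, 0.0, 2.844]
contact_force: [-0.4, -0.1, -2.4]
grip_width: 28.8
finger_force: 30.0
```

Run:
```python
from h import *
o=get_obs();print(o["tool_pos"],o["grip_width"])
s=capture("side")
def f(n,i,P,h):
    u,v=proj(n,P).astype(int);return cv2.resize(i[v-h:v+h,u-h:u+h,::-1],(480,480),interpolation=2)
cv2.imwrite("pics/s8.png",f("side",s,[518,306,110],60))
```

```text
[518.0517321  305.93742983 140.29684888] 28.820659560958084
```

View pics/s8.png

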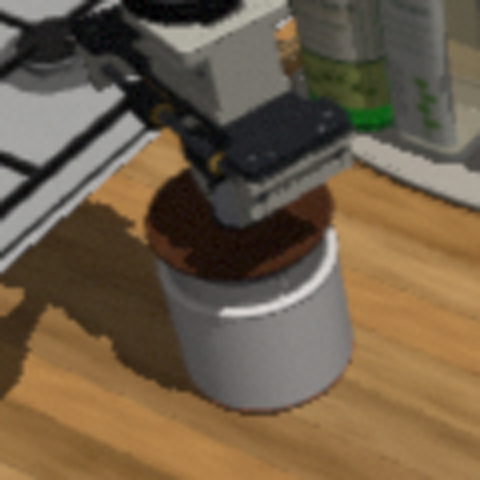

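The large lid hangs level and centred over its canister, so I'll lower and release it.

>>> {"name": "step_arm", "arguments": {
  "deltas": [0, 0, -6, 0, 20, 0, 0, -8, 0, 20, 0, 0, -5, 0, 20, 0, 0, -4, 0, 20, 0, 0, -3, 0, 20, 0, 0, -2, 0, 20, 0, 0, -1, 0, 20, 0, 0, -1, 0, 20, 0, 0, 0, 0, 20, 0, 0, 0, 0, 20]
}}

```text
time: 38.2
tool_pos: [518.1, 305.9, 110.3]
tcp_rot: [3.141, 0.0, 2.844]
contact_force: [0.6, -0.1, -1.6]
grip_width: 29.0
finger_force: 30.0
```

>>> {"name": "step_arm", "arguments": {
  "deltas": [0, 0, 0, 0, 60, 0, 0, 0, 0, 60, 0, 0, 0, 0, 60, 0, 0, 0, 0, 60, 0, 0, 0, 0, 60, 0, 0, 0, 0, 60, 0, 0, 0, 0, 60, 0, 0, 10, 0, 60, 0, 0, 20, 0, 60, 0, 0, 0, 0, 0]
}}

```text
time: 39.45
tool_pos: [519.1, 306.4, 142.3]
tcp_rot: [3.139, 0.003, 2.844]
contact_force: [0.2, -0.0, -0.4]
grip_width: 54.4
finger_force: 0.0
```

>>> {"name": "step_arm", "arguments": {
  "deltas": [0, 0, 0, 0, 0, 0, 0, 0, 0, 0, 0, 0, 0, 0, 0, 0, 0, 0, 0, 0, 0, 0, 0, 0, 0, 0, 0, 0, 0, 0, 0, 0, 0, 0, 0, 0, 0, 0, 0, 0, 0, 0, 0, 0, 0, 0, 0, 0, 0, 0]
}}

```text
time: 40.7
tool_pos: [518.0, 305.9, 140.3]
tcp_rot: [3.141, 0.0, 2.844]
contact_force: [-0.6, 0.7, -0.6]
grip_width: 0.3
finger_force: 0.0
```

Run:
```python
from h import *
o=get_obs();print(o["tool_pos"],o["grip_width"])
s=capture("side")
def f(n,i,P,h):
    u,v=proj(n,P).astype(int);return cv2.resize(i[v-h:v+h,u-h:u+h,::-1],(480,480),interpolation=2)
cv2.imwrite("pics/s9.png",f("side",s,[518,306,110],60))
```

```text
[518.04669159 305.88745063 140.25011031] 0.27941626591869356
```

View pics/s9.png

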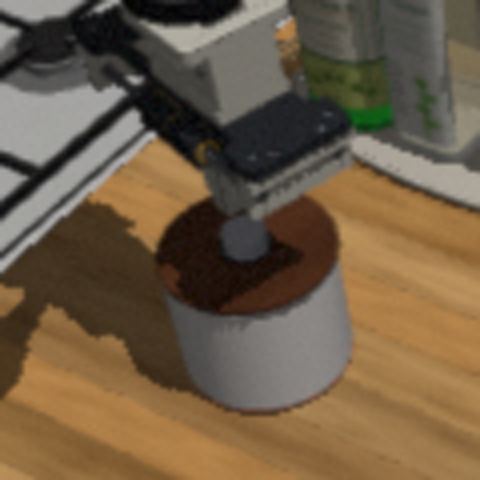

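The large lid is seated flat. I'll press from 140.3 down to the stop at about 112.

>>> {"name": "step_arm", "arguments": {
  "deltas": [0, 0, -8, 0, 0, 0, 0, -6, 0, 0, 0, 0, -3, 0, 0, 0, 0, -3, 0, 0, 0, 0, -3, 0, 0, 0, 0, -3, 0, 0, 0, 0, -2, 0, 0, 0, 0, -1, 0, 0, 0, 0, -0.5, 0, 0, 0, 0, 0, 0, 0]
}}

```text
time: 42.0
tool_pos: [518.0, 305.9, 112.2]
tcp_rot: [3.141, 0.001, 2.844]
contact_force: [-4.9, -3.0, 10.7]
grip_width: 0.8
finger_force: 5.7
```

>>> {"name": "step_arm", "arguments": {
  "deltas": [0, 0, 0, 0, 0, 0, 0, -0.5, 0, 0, 0, 0, 0, 0, 0, 0, 0, 0, 0, 0, 0, 0, 0, 0, 0, 0, 0, 0, 0, 0, 0, 0, 0, 0, 0, 0, 0, 0, 0, 0, 0, 0, 0, 0, 0, 0, 0, 0, 0, 0]
}}

```text
time: 43.25
tool_pos: [518.0, 305.9, 112.2]
tcp_rot: [3.141, 0.001, 2.844]
contact_force: [-5.2, -3.2, 14.7]
grip_width: 0.7
finger_force: 7.1
```

Against the stop. Lift clear, back off and check.

>>> {"name": "step_arm", "arguments": {
  "deltas": [0, 0, 3, 0, 0, 0, 0, 15, 0, 0, 0, 0, 30, 0, 0, 0, 0, 40, 0, 0, -5, -10, 30, 0, 0, -10, -30, 20, 0, 0, -15, -45, 0, 0, 0, -15, -45, 0, 0, 0, -10, -20, 0, 0, 0, 0, 0, 0, 0, 0]
}}

```text
time: 44.5
tool_pos: [463.0, 155.0, 249.2]
tcp_rot: [3.141, 0.001, 2.842]
contact_force: [-0.4, 0.3, -0.4]
grip_width: 0.7
finger_force: 0.0
```

Run:
```python
from h import *
s=capture("side")
def f(P,h):
    u,v=proj("side",P).astype(int);return cv2.resize(s[v-h:v+h,u-h:u+h,::-1],(260,260),interpolation=2)
cv2.imwrite("pics/s10.png",np.hstack([f([518,306,90],40),f([582,-94,80],36),f([489,-311,60],32)]))
```

```text
(no output)
```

View pics/s10.png

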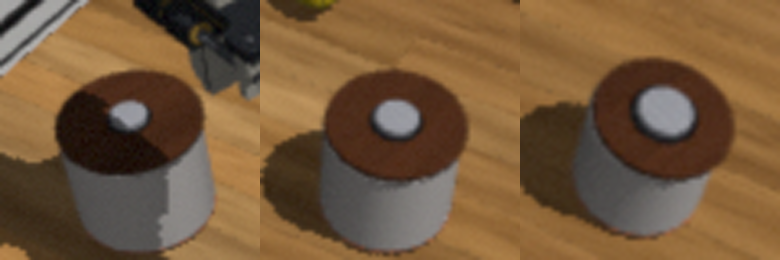

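All three lids lie flat on their canisters with the buttons down, and the arm is clear of everything.

```bash
python3 -c "
from plant import *
print(close_job())"
```

```text
the job is handed in; nothing more can be done
None
```

The job is handed in: all three lids sit flat on the canisters they fit with their buttons pressed down to the stop, the canisters are upright, and it took about 45 s of the 115 s.

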